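# Unpin the sprung hatch of the candle curing box and hold it just under its balance point

### The arm

A 6-joint arm with a two-finger parallel gripper is mounted at the origin on the work surface; the furniture and walls round the work are solid. World frame = base frame: x ahead of the robot, y to its left, z up, the work surface at z = 0. Lengths are in m, angles in degrees, forces in N, time in s.
With the tool pointing down it reaches from about 0.4 to 0.825 m from the base axis. Payload 7 kg.
Tool frame: the origin (TCP) lies at the very end of the fingers, on their centre line; the grasp point (between the pads) lies 19 mm behind it (ctrl.grip_depth is the distance from the TCP to the grasp point, in m); z points along the fingers, y is the line along which they close (so a half turn about z gives the same grasp; the last joint's range is limited). The gripper opens to 88 mm and grips with 3 to 60 N. Pads are 19 mm wide; open, the fingers measure 130 mm over their backs; the gripper's body (78 mm by 193 mm) begins 47 mm behind the grasp point.
Start: joints at [83.027, 20.546, 0.682, 0, -70.136, -16.507], TCP at [0.269, 0.619, 0.227] pointing down, gripper open.
Joint ranges: [-176.03, 176.03], [-82.01, 121.73], [-58.28, 71.71], [-173.87, 95.51], [-174.79, -0.11], [-173.66, 173.66]. Speed limits (degrees/s): [136.94, 136.94, 172.46, 180, 180, 180].

### API

Orientations are given as [roll, pitch, yaw] about the fixed x, y, z axes, in that order (R = Rz(yaw) Ry(pitch) Rx(roll)).
In Python, from plant import get_obs, eyes, ctrl, spotter gives the robot as it stands.
- The arm moves only by the shell command python3 -m crank 'ROWS'. ROWS is JSON, one flat list of numbers, 7 for each row, row after row: the turn, a rotation vector about the tool's x, y, z in rad, then the shift along the tool's x, y, z in mm, then the opening, from 0 (shut) to 1 (fully open). A call has 1 to 5 rows; each row shifts and turns the commanded pose from where the row before left it, along the tool's axes as they then stand; what a row does not reach is not made up. A row lasts 1/8 s, in which the tool goes at most 62.5 mm and 10.7 degrees, less where a joint would pass 70% of its speed; a pose out of reach is approached as far as the arm can. A call is refused whole if a number of a shift passes 62.5 or a number of a turn 0.188, either way. A call with a gripper value outside its range is refused whole. The fingers move at their own pace and stop on an object; the grip force is fixed at half the most. Time passes only in rows, so rows that do not move let the fingers close. It gives the time, the measured TCP pose, the force, the opening and the grip force at its end, in the units of the state.
- get_obs(): the state, without advancing time (a new reading comes with each control period).
- eyes.snapshot(name): name is "scene" or "side" or "wrist"; returns the picture (480x640x3 uint8, blue, green, red); there is no depth.
- eyes.camera_model(name): a dict with "fx", "fy", "cx", "cy" (pixels), "extrinsics" (4x4, takes a point from camera to world coordinates). Camera axes: x right, y down, z forward; pixel columns grow to the right and rows downward; lengths in m; the calibration is good to about 2 mm. A picture is of the moment at which its call begins: read the wrist's pose just before it. camera_model takes no time and is no camera call; for the wrist camera it gives the pose at the moment of the call.
- ctrl.close_job(): hands the job in; it is judged then, once.
Trained networks look in the newest picture that a camera, given by its name, has taken for a name from the list of things; names that differ only in an ending like _2 or _b are one class to them, and where a whole thing is asked for, a point or a joint stands for the part that bears it (a point fixed in the world has none). Each returns a list of dicts, best first, with "p" (0 to 1); they miss things now and then, are a little off and sometimes report something else, mostly with a low value. They report only what shows in the picture. A call takes as long as a camera call.
- spotter.outline_of(camera, target): "region" (480x640 bool, what is visible of it) and "rect" ([left, top, width, height] in pixels, round what is visible of it).
- spotter.place_of(camera, target): "location" ([column, row] in pixels: a listed point, or the origin of a listed thing).
The state is a dict: "clock": time; "joint_pos": joint angles; "qvel": joint speeds; "tau": joint torques, N m; "tool_pos": TCP position; "orientation": TCP orientation; "force": force on the tool from outside, world axes, zero at the start; "moment": the same for the moment, N m; "opening": finger opening in m; "gripper_force": force on a finger pad.
Only numpy, scipy, OpenCV 4.12 (cv2) and the standard library are available. Lean on these libraries where they do the work, as an engineer would, in place of code of your own. Each camera call takes 0.05 s, during which the arm holds its last target. There are 200 camera calls.

### The job

Draw the red-handled locking pin out of the front of the blue curing box and park it lying in the notches of the small pin rest, with its shank across both notched cheeks. Then take the hatch by its black grip, raise it a little past its balance point (the black line on the box's quadrant) without letting it swing wide open, and ease it back to just below that point, into the green band, within about ten degrees of the line. Finish while still holding the hatch there, steady in the gripper, for a colleague to fit its stay, with the pin still parked and the things standing around left where they are.

Things in the scene. Friction and masses are not known exactly. Their poses are not given: they have to be found in the camera images.
- curing_box: Blue open-topped box 140 deep (its x) x 170 wide (its y) x 110 high, screwed to the table (cannot move); two candle jars inside, aluminium hatch on top. Origin: centre of its underside, z up. Its -x side is the front, with the pin and the hatch's grip; +x is the hinge side. A quadrant plate on its -y side, 90 out of centre, stands 85 above the hinge.
- hatch (a joint): Opening angle of the hatch in rad: 0 closed and level, growing as its front edge swings up and back; stop at 1.4. Counterbalance spring with balance point 0.85: let go below that it falls shut, above that the spring swings it open. It takes under 2 N at the grip to move. While the pin is in, it cannot be opened.
- hatch_grip (a point): Centre of the hatch's grip: black drum 24 in diameter, 20 wide, axis along the box's y, on an arm 10 thick in front of the hatch's edge. (-125, 40, 100) in the box frame when closed; moves with the hatch on an arc about hatch_hinge. Pinched across its flat ends (along box y) it can turn between the pads. 50 free to the hatch's edge, 80 to the pin.
- hatch_hinge (a point): Point on the hinge line at the grip's y: (70, 40, 114) in the box frame. Fixed to the box; hinge axis = box y. The grip is 195 in front of and 14 below it when closed.
- pin_grip (a point): Centre line point of the pin's flat red grip: 36 long (pin x), 12 thick (pin y), 24 high (reaching 14 below, 10 above this point). Pin x points to the shank: a collar (22 across, 4 thick) ends 22 from here, then the steel shank, 10 in diameter, runs 60 to its tip. 50 to 85 g, most of it in the shank. At the start it is level, shank in the bore along the box's +x, about 83 above the table.
- bore_mouth (a point): Point on the bore's axis in front of the hatch's strap: (-79, -40, 85) in the box frame. The bore is 12 to 15 wide and runs along the box's +x through the strap and the front wall; the pin's shank sits 60 deep from here, so draw the pin along the box's -x by at least 65.
- pin_rest: Small pin rest screwed to the table: base 60 (x) x 56 (y), two aluminium cheeks 8 thick at x = -18 and +18, 51 high, each with an upward-open notch 15 wide centred at y = 0, its bottom 35 above the table. Origin: centre of the underside; the parked pin lies along its x (either way round).
- rest_notch (a point): Point half-way between the two cheeks of the rest, 40 above the table, on the axis of a 10 mm shank lying in the notches; the parked shank passes through here, the pin's collar just outside one cheek (pin_grip about 46 to 54 from here).
- jar: Bystander: lidded candle jar 72 x 72 x 90, origin at underside centre. Leave it.
- tape: Bystander: roll of brown tape 104 across, 24 high. Leave it.
- dropper_a: Bystander: dropper bottle 33 across, 104 high. Leave it.
- dropper_b: Bystander: dropper bottle 33 across, 104 high. Leave it.
- spare_lid: Bystander: cream jar lid 71 across, 13 high, flat on the table. Leave it.
- felt_pen: Bystander: black marker pen 128 long, 19 across, lying. Leave it.
- balance_line (a point): Black line on the box's quadrant that marks the balance point, 86 from the hinge line at 0.85 rad. The quadrant is coloured white, then green (0.64 to 0.84 rad of hatch opening), then red (past balance), and is read against the yellow pointer on the hatch's side edge. Fixed to the box.

How it is judged (in metres and radians):
On the way, in this order (a step that is already met when the one before it is completed fails the run):
1. the pin is out of the bore and lies released in the notches of the rest ((x of pin_grip in the frame of rest_notch between -0.06 and -0.04 m or x of pin_grip in the frame of rest_notch between 0.04 and 0.06 m) and y of pin_grip in the frame of rest_notch between -0.009 and 0.009 m and z of pin_grip in the frame of rest_notch between -0.006 and 0.006 m and angle between the x axis of pin_grip and the x axis of rest_notch, either way round below 0.15 rad and contact force between the fingers and pin below 0.05 N), for 0.2 s.
2. the hatch, held in the gripper, is raised past its balance point (beyond 0.88 rad) (value of joint hatch above 0.88 rad and contact force between the fingers and hatch above 0.5 N), for 0.1 s.
At the end, for the whole second after the job is handed in: Gripper holds the hatch (over 0.5 N) still (under 0.05 rad/s) at 0.65 to 0.84 rad, just below balance (0.85); the pin lies in both notches, fingers off it: pin_grip 40 to 60 mm from rest_notch along the rest's x, within 9 mm sideways, 6 mm in height, 0.15 rad in direction (all of step 1 and value of joint hatch between 0.65 and 0.84 rad and velocity of joint hatch between -0.05 and 0.05 rad/s and contact force between the fingers and hatch above 0.5 N); the arm keeps its last pose, push and grip.
It fails at once if the hatch is let swing wide open (beyond 1.2 rad) (value of joint hatch above 1.2 rad).
It fails at once if one of the things standing around is pushed more than 20 mm or knocked over (distance of any of jar, tape, dropper_a, dropper_b, spare_lid, felt_pen from where it was at the start of the episode above 0.02 m or angle between any of jar, dropper_a, dropper_b's own z axis and vertical above 0.5 rad).
It also fails if it takes over 66 s, if anything falls off the work surface, if the arm or the gripper's body presses on something with over 40 N, if the wrist force passes 120 N, or if a joint passes its speed limit or range.

## Working session

There is one attempt and no reset: what is moved stays moved. The work goes in short steps, Python scripts to look and compute and a shell command to move; the robot and the scene stay as the last step left them, time stands still between calls to the robot, and variables do not carry over. Pictures are saved under pics/ and viewed, at most 10 in all, crops included, and the job is handed in when it is done.

```bash
mkdir -p pics; ls
cat > h.py <<'E'
import numpy as np, cv2
from plant import get_obs, eyes, ctrl, spotter
def ray(cam,px,m=None):
    m=m or eyes.camera_model(cam); E=np.array(m["extrinsics"])
    d=E[:3,:3]@np.array([(px[0]-m["cx"])/m["fx"],(px[1]-m["cy"])/m["fy"],1.]); return E[:3,3],d/np.linalg.norm(d)
def onz(cam,px,z,m=None):
    o,d=ray(cam,px,m); return o+d*(z-o[2])/d[2]
def tri(rays):
    A=sum(np.eye(3)-np.outer(d,d) for o,d in rays); b=sum((np.eye(3)-np.outer(d,d))@o for o,d in rays)
    p=np.linalg.solve(A,b); return p,[np.linalg.norm(np.cross(p-o,d))*1000 for o,d in rays]
def proj(cam,P,m=None):
    m=m or eyes.camera_model(cam); E=np.linalg.inv(np.array(m["extrinsics"])); q=E[:3,:3]@np.array(P)+E[:3,3]
    return np.array([m["fx"]*q[0]/q[2]+m["cx"],m["fy"]*q[1]/q[2]+m["cy"]])
E
python3 - <<'E'
from h import *
np.set_printoptions(precision=4,suppress=True)
print(get_obs())
for c in ["scene","side","wrist"]:
    m=eyes.camera_model(c); cv2.imwrite(f"pics/{c}0.png",eyes.snapshot(c)); E=np.array(m["extrinsics"]); print(c,m["fx"],E[:3,3],E[:3,2])
R={}
for n in ["pin_grip","bore_mouth","hatch_grip","hatch_hinge","balance_line","curing_box","rest_notch","pin_rest","jar","tape","dropper_a","spare_lid","felt_pen"]:
    for c in ["scene","side","wrist"]:
        r=spotter.place_of(c,n); print(n,c,[(np.round(x["location"],1).tolist(),round(x["p"],2)) for x in r[:2]])
        if r: R.setdefault(n,{})[c]=r[0]
    v=[ray(c,x["location"]) for c,x in R.get(n,{}).items() if x["p"]>.4]
    if len(v)>1: print("   ",*tri(v))
E
```

```text
pics
{'clock': 0.0, 'joint_pos': array([ 83.027 ,  20.5908,   0.6339,  -0.0216, -70.1356, -16.5066]), 'qvel': array([-0.0861,  0.0584,  0.0075,  0.0133,  0.0364, -0.0275]), 'tau': array([ -0.0007, -58.271 ,  29.3055,   6.9973,   0.007 ,  -0.0002]), 'tool_pos': array([0.2688, 0.6187, 0.2256]), 'orientation': array([179.9056,  -0.0068, -23.4869]), 'force': array([-0.0434, -0.4554,  1.2381]), 'moment': array([-0.0589,  0.0042, -0.0421]), 'gripper_force': 0.0, 'opening': 0.08756260113382976}
scene 552.368826103458 [ 0.1749 -0.6917  0.7495] [ 0.3266  0.6043 -0.7267]
side 594.3605581098249 [ 0.3382 -0.9617  0.7909] [ 0.0986  0.7609 -0.6413]
wrist 339.60696595279825 [0.3294 0.5926 0.3849] [-0.2265  0.0968 -0.9692]
pin_grip scene [([304.0, 266.2], 0.51)]
pin_grip side [([318.7, 263.3], 0.52)]
pin_grip wrist []
    [ 0.4326 -0.1819  0.084 ] [np.float64(0.7396197811089035), np.float64(0.7396197811088899)]
bore_mouth scene [([312.5, 271.9], 0.67)]
bore_mouth side [([322.4, 270.5], 0.85)]
bore_mouth wrist []
    [ 0.4378 -0.2001  0.0844] [np.float64(2.1765296850333367), np.float64(2.176529685033
[... 1638 characters left out ...]
2267786667088), np.float64(1.1322267786665579)]
dropper_a scene [([290.2, 384.0], 0.97), ([254.5, 373.9], 0.63)]
dropper_a side [([250.6, 342.8], 0.98), ([281.4, 354.4], 0.71)]
dropper_a wrist []
    [ 0.3116 -0.379   0.1204] [np.float64(4.833159370393815), np.float64(4.8331593703938465)]
spare_lid scene [([282.0, 289.0], 0.65)]
spare_lid side [([303.0, 285.6], 0.75), ([263.1, 297.9], 0.59)]
spare_lid wrist []
    [ 0.4075 -0.1468 -0.0009] [np.float64(1.8476204435112047), np.float64(1.8476204435110324)]
felt_pen scene [([246.3, 320.4], 0.84)]
felt_pen side [([262.1, 297.7], 0.65)]
felt_pen wrist []
    [ 0.327  -0.186   0.0122] [np.float64(0.8585778009902747), np.float64(0.8585778009904305)]
```

Run:
```python
from h import *
for c,(x,y) in {"scene":(200,150),"side":(210,160)}.items():
    im=cv2.imread(f"pics/{c}0.png")[y:y+260,x:x+300]; cv2.imwrite(f"pics/{c}0c.png",cv2.resize(im,(690,598),interpolation=cv2.INTER_CUBIC))
```

```text
(no output)
```

View pics/scene0c.png

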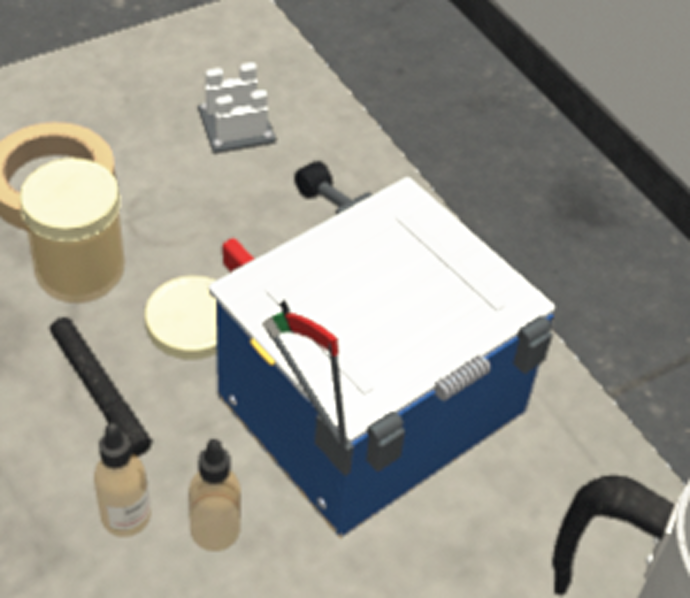

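View pics/side0c.png

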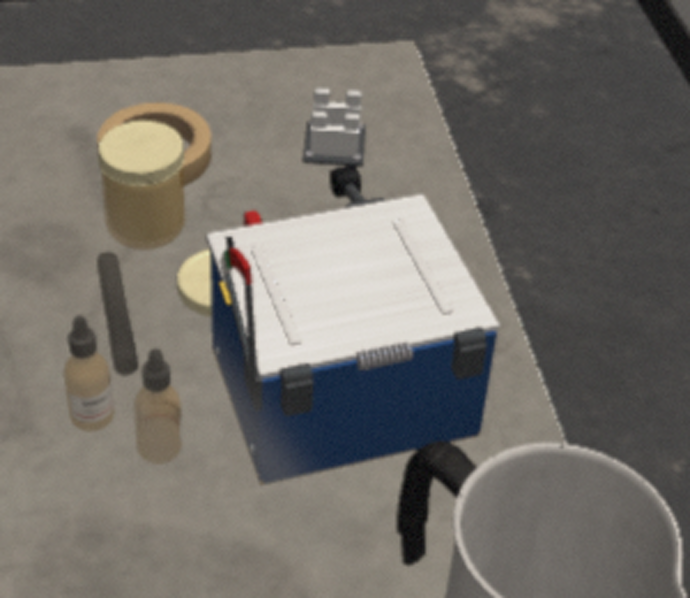

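The pictures show the box with its back to the cameras. In the scene crop the red pin grip is at about (238,252) and the black grip drum at (313,180). The rest is at (238,115), and the jar, tape, lid, pen and droppers stand on the -x side. Next I'll fit the poses of the box and the rest.

Run:
```python
from h import *
from scipy.optimize import least_squares
np.set_printoptions(precision=4,suppress=True)
M={c:eyes.camera_model(c) for c in("scene","side")}
off={"scene":(200,150),"side":(210,160)}
def px(c,p): return np.array(p)/2.3+off[c]
obs=[("scene",(70,-85,0),px("scene",(342,533))),("scene",(70,85,0),px("scene",(527,412))),("scene",(-70,-85,0),px("scene",(219,397))),
("side",(70,-85,0),px("side",(263,482))),("side",(70,85,0),px("side",(482,432))),("side",(-70,-85,0),px("side",(213,352))),
("scene",(-125,40,100),(334,231)),("side",(-125,40,100),(360.3,238.6))]
def T(v,p): c,s=np.cos(v[2]),np.sin(v[2]); p=np.array(p)/1000; return np.array([v[0]+c*p[0]-s*p[1],v[1]+s*p[0]+c*p[1],p[2]])
f=lambda v:np.concatenate([proj(c,T(v,p),M[c])-q for c,p,q in obs])
r=least_squares(f,[.493,-.269,-1.4],loss="soft_l1"); v=r.x; print("box",v[:2],np.degrees(v[2])); print(f(v).reshape(-1,2).round(1).tolist())
for n,p in dict(pin_grip=(-101,-40,83),bore=(-79,-40,85),grip=(-125,40,100),hinge=(70,40,114)).items():
    print(n,T(v,p),[proj(c,T(v,p),M[c]).round(1).tolist() for c in M])
# rest: four post tops at z=51mm
for c,ps in {"scene":[(225,101),(260,93),(213,73),(248,67)],"side":[(320,116),(353,115),(321,93),(354,94)]}.items():
    print(c,[onz(c,px(c,p),.05,M[c])[:2].round(4).tolist() for p in ps])
```

```text
box [ 0.4933 -0.2717] -80.36382591698013
[[0.4, 2.1], [0.2, -1.8], [-0.7, -0.7], [-0.1, 1.9], [-0.0, 0.9], [-0.6, -1.4], [1.5, -3.6], [-0.9, -0.2]]
pin_grip [ 0.4369 -0.1788  0.083 ] [[305.3, 264.8], [321.1, 262.0]]
bore [ 0.4406 -0.2005  0.085 ] [[313.7, 272.5], [324.7, 269.2]]
grip [ 0.5118 -0.1417  0.1   ] [[335.5, 227.4], [359.4, 238.4]]
hinge [ 0.5444 -0.334   0.114 ] [[420.3, 297.7], [401.2, 307.7]]
scene [[0.5174, 0.0108], [0.5477, 0.0066], [0.5241, 0.0469], [0.5539, 0.0405]]
side [[0.5186, 0.0099], [0.5484, 0.008], [0.525, 0.0446], [0.555, 0.0396]]
```

```bash
R='[0,0,0,44,40,0,1, 0,0,0,44,40,0,1, 0,0,0,44,40,0,1, 0,0,0,44,40,0,1, 0,0,0,44,40,0,1]'
python3 -m crank '[0,0,0,44,40,0,1, 0,0,0,44,40,0,1, 0,0,0,44,40,0,1, 0,0,0,44,40,0,1, 0,0,0,44,40,0,1]'
python3 -m crank '[0,0,0,44,40,0,1, 0,0,0,44,40,0,1, 0,0,0,44,40,0,1, 0,0,0,44,40,0,1, 0,0,0,44,40,0,1]'
python3 -m crank '[0,0,0,41,37,0,1, 0,0,0.1655,0,0,0,1, 0,0,0.1655,0,0,0,1, 0,0,0.1655,0,0,0,1, 0,0,0.1655,0,0,0,1]'
python3 -m crank '[0,0,0.1655,0,0,0,1, 0,0,0.1655,0,0,0,1, 0,0,0,0,0,0,0.4, 0,0,0,0,0,0,0.4]'
python3 - <<'E'
from h import *
np.set_printoptions(precision=4,suppress=True)
o=get_obs(); print(o["clock"],o["tool_pos"],o["orientation"],o["joint_pos"],o["opening"])
m=eyes.camera_model("wrist"); im=eyes.snapshot("wrist"); cv2.imwrite("pics/w1.png",im)
for n,z in(("rest_notch",.04),("pin_rest",0)):
    for x in spotter.place_of("wrist",n)[:2]: print(n,x,onz("wrist",x["location"],z,m))
E
```

```text
clock: 2.72
tool_pos: [0.3915, 0.3463, 0.2269]
orientation: [-180.0, -0.0, -23.5]
force: [1.1, 0.6, 0.3]
opening: 0.0876
gripper_force: 0.0
clock: 3.35
tool_pos: [0.5138, 0.0751, 0.2271]
orientation: [-180.0, -0.0, -23.5]
force: [1.6, -0.9, 1.1]
opening: 0.0875
gripper_force: 0.0
clock: 3.98
tool_pos: [0.5361, 0.0265, 0.2267]
orientation: [-180.0, -0.0, -61.7]
force: [-0.5, -0.9, -0.5]
opening: 0.0874
gripper_force: 0.0
clock: 4.47
tool_pos: [0.536, 0.0266, 0.2266]
orientation: [-180.0, 0.0, -80.2]
force: [0.1, 0.4, 0.0]
opening: 0.073
gripper_force: 0.0
4.475 [0.536  0.0266 0.2266] [-179.9954    0.0008  -80.1678] [ 23.7844   7.5042 -16.7714   0.0003 -65.7198 -13.9523] 0.07295241543366231
rest_notch {'location': [317.1, 214.0], 'p': 0.63} [0.5412 0.0297 0.04  ]
pin_rest {'location': [321.4, 209.2], 'p': 0.78} [0.5365 0.0312 0.    ]
```

View pics/w1.png

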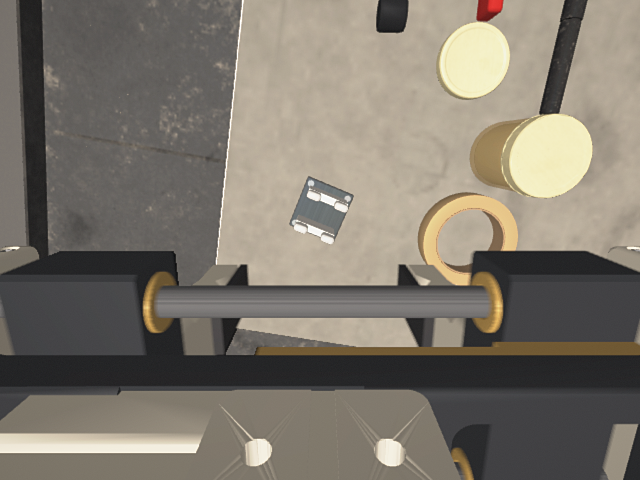

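The rest is at about (321,210) and turned to the tool, with post tops near (313,196), (342,207), (300,228) and (328,238). The pin's red end is at (490,8) and the drum at (392,15). I'll work out the rest's pose from these and look over the pin next.

Run:
```python
from h import *
np.set_printoptions(precision=4,suppress=True)
m=eyes.camera_model("wrist"); im=cv2.imread("pics/w1.png")
B=np.array([onz("wrist",p,.003,m)[:2] for p in[(309,177),(354,192),(334,244),(289,228)]]); print("base",B,B.mean(0),np.linalg.norm(np.diff(B,axis=0),axis=1))
for a,b in((0,3),(1,2)): d=B[b]-B[a]; print("xdir",np.degrees(np.arctan2(d[1],d[0])))
for a,b in((0,1),(3,2)): d=B[b]-B[a]; print("ydir",np.degrees(np.arctan2(d[1],d[0])))
c=im[165:255,275:370]; w=((c.min(2)>190)*255).astype(np.uint8)
n,l,s,g=cv2.connectedComponentsWithStats(w)
P=[]
for i in range(1,n):
    if s[i,4]>15:
        q=g[i]+[275,165]; print(s[i,4],q,onz("wrist",q,.05,m)[:2])
```

```text
base [[ 0.5563 -0.003 ]
 [ 0.5036  0.005 ]
 [ 0.515   0.0689]
 [ 0.5698  0.0587]] [0.5362 0.0324] [0.0533 0.0649 0.0558]
xdir 77.6563610546047
xdir 79.87192683355606
ydir 171.40221512665335
ydir 169.47737066286288
25 [310.52 182.92] [ 0.5528 -0.0019]
201 [321.4179 197.7363] [0.5398 0.0108]
21 [347.2381 198.0952] [0.5144 0.0068]
83 [340.8193 207.0482] [0.5191 0.0167]
101 [298.901  227.0891] [0.5573 0.0442]
190 [319.6947 233.9947] [0.5353 0.0478]
```

```bash
python3 -m crank '[0,0,0,45,-20,0,0.45, 0,0,0,45,-20,0,0.45, 0,0,0,45,-20,0,0.45]'
python3 - <<'E'
from h import *
np.set_printoptions(precision=4,suppress=True)
o=get_obs(); print(o["clock"],o["tool_pos"],o["orientation"],o["opening"])
m=eyes.camera_model("wrist"); im=eyes.snapshot("wrist"); cv2.imwrite("pics/w2.png",im)
for n,z in(("pin_grip",.083),("bore_mouth",.085),("hatch_grip",.1),("spare_lid",0),("jar",0)):
    for x in spotter.place_of("wrist",n)[:2]: print(n,np.round(x["location"]),round(x["p"],2),onz("wrist",x["location"],z,m))
for n in("pin_grip",):
    for x in spotter.outline_of("wrist",n)[:1]:
        ys,xs=np.nonzero(x["region"]); print(x["rect"],x["p"]); print(cv2.minAreaRect(np.c_[xs,ys].astype(np.float32)))
E
```

```text
clock: 5.0
tool_pos: [0.6186, -0.0975, 0.2267]
orientation: [-180.0, -0.0, -80.3]
force: [1.5, 0.2, -0.3]
opening: 0.0401
gripper_force: 0.0
5.0 [ 0.6186 -0.0975  0.2267] [-179.984    -0.0027  -80.2566] 0.04012258718658018
pin_grip [538. 166.] 0.89 [ 0.4404 -0.178   0.083 ]
pin_grip [372. 334.] 0.21 [0.5508 0.0074 0.083 ]
bore_mouth [547. 141.] 0.66 [ 0.4414 -0.1992  0.085 ]
hatch_grip [456. 195.] 0.7 [ 0.5123 -0.1421  0.1   ]
spare_lid [507. 195.] 0.97 [ 0.413  -0.1455  0.    ]
jar [531. 273.] 0.6 [ 0.3558 -0.0591  0.    ]
[525.9, 140.4, 36.0, 50.2] 0.97
((541.9859619140625, 164.72752380371094), (28.632112503051758, 50.7432975769043), 12.994616508483887)
```

View pics/w2.png

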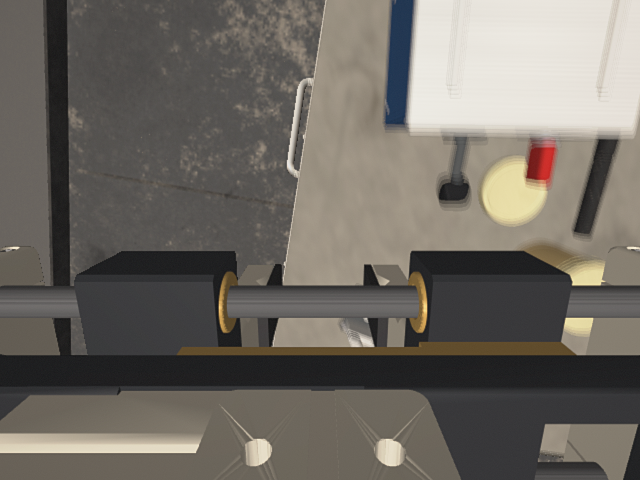

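I used the wrong sign for tool y, which did no harm. The picture shows the red pin grip at (541,162) and the drum at (455,190). Moving over the pin now.

```bash
python3 -m crank '[0,0,0,12.5,48,0,0.45, 0,0,0,12.5,48,0,0.45, 0,0,0,12.5,48,0,0.45, 0,0,0,12.5,48,0,0.45, 0,0,0,0,0,0,0.45]'
python3 -m crank '[0,0,0,0,0,0,0.45, 0,0,0,0,0,0,0.45]'
python3 - <<'E'
from h import *
np.set_printoptions(precision=4,suppress=True)
o=get_obs(); print(o["clock"],o["tool_pos"],o["orientation"],o["opening"])
m=eyes.camera_model("wrist"); im=eyes.snapshot("wrist"); cv2.imwrite("pics/w3.png",im)
for n,z in(("pin_grip",.083),("bore_mouth",.085),("hatch_grip",.1),("hatch_hinge",.114)):
    for x in spotter.place_of("wrist",n)[:2]: print(n,np.round(x["location"]),round(x["p"],2),onz("wrist",x["location"],z,m))
hsv=cv2.cvtColor(im,cv2.COLOR_BGR2HSV); w=(((hsv[...,0]<8)|(hsv[...,0]>172))&(hsv[...,1]>150)&(hsv[...,2]>150)).astype(np.uint8)
n,l,s,g=cv2.connectedComponentsWithStats(w)
for i in range(1,n):
    if s[i,4]>60:
        ys,xs=np.nonzero(l==i); r=cv2.minAreaRect(np.c_[xs,ys].astype(np.float32)); print(s[i],r); print([onz("wrist",p,.093,m).round(4).tolist() for p in cv2.boxPoints(r)])
E
```

```text
clock: 5.98
tool_pos: [0.4341, -0.1779, 0.2276]
orientation: [-179.9, 0.0, -80.4]
force: [1.8, 0.3, 0.4]
opening: 0.0393
gripper_force: 0.0
clock: 6.22
tool_pos: [0.4376, -0.1772, 0.2267]
orientation: [-180.0, -0.0, -80.3]
force: [0.5, 0.8, 0.2]
opening: 0.0393
gripper_force: 0.0
6.225 [ 0.4376 -0.1772  0.2267] [-179.9823   -0.0051  -80.3036] 0.03934645211439584
pin_grip [320. 221.] 0.78 [ 0.4401 -0.1767  0.083 ]
pin_grip [284. 111.] 0.69 [ 0.4855 -0.2648  0.083 ]
bore_mouth [319. 194.] 0.8 [ 0.4448 -0.2009  0.085 ]
bore_mouth [418.  58.] 0.31 [ 0.3843 -0.3237  0.085 ]
hatch_grip [230. 246.] 0.89 [ 0.5143 -0.1449  0.1   ]
[413   0  19  59 438] ((422.1548767089844, 28.529220581054688), (7.805670738220215, 59.349056243896484), 10.68491268157959)
[[0.3902, -0.3213, 0.093], [0.3914, -0.362, 0.093], [0.3854, -0.362, 0.093], [0.384, -0.3213, 0.093]]
[316 205  12  39 452] ((321.5, 224.0), (38.0, 11.0), 90.0)
[[0.446, -0.1923, 0.093], [0.4365, -0.194, 0.093], [0.4306, -0.16, 0.093], [0.4403, -0.1584, 0.093]]
```

View pics/w3.png

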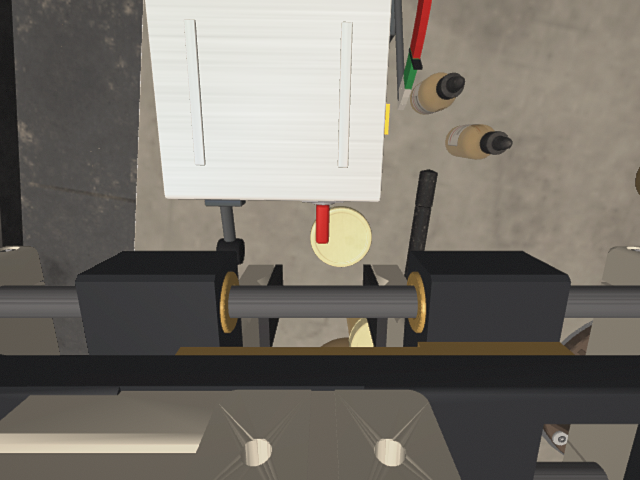

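The pin grip lies between the fingers, with its red blob at columns 316-328 and rows 205-244, in line with the tool axis. Descending and gripping.

```bash
python3 -m crank '[0,0,0,0,-1,40,0.45, 0,0,0,0,0,40,0.45, 0,0,0,0,0,40,0.45, 0,0,0,0,0,25,0.45, 0,0,0,0,0,15.5,0.45]'
python3 -m crank '[0,0,0,0,0,0,0.45, 0,0,0,0,0,0,0, 0,0,0,0,0,0,0, 0,0,0,0,0,0,0, 0,0,0,0,0,0,0]'
python3 -m crank '[0,0,0,0,0,0,0, 0,0,0,0,0,0,0]'
```

```text
clock: 7.1
tool_pos: [0.4372, -0.1776, 0.0645]
orientation: [179.9, 0.0, -80.4]
force: [-0.5, -0.6, 0.7]
opening: 0.0394
gripper_force: 0.0
clock: 7.72
tool_pos: [0.4381, -0.1777, 0.0665]
orientation: [-180.0, -0.0, -80.4]
force: [-1.2, 0.6, 2.2]
opening: 0.0121
gripper_force: 30.0
clock: 7.98
tool_pos: [0.4381, -0.1777, 0.0664]
orientation: [-180.0, -0.0, -80.4]
force: [-0.8, 1.1, 5.4]
opening: 0.0122
gripper_force: 30.0
```

```bash
python3 -m crank '[0,0,0,-6,0,0,0, 0,0,0,-8,0,0,0, 0,0,0,-10,0,0,0, 0,0,0,-10,0,0,0, 0,0,0,-10,0,0,0]'
python3 -m crank '[0,0,0,-10,0,0,0, 0,0,0,-10,0,0,0, 0,0,0,-8,0,0,0, 0,0,0,-2,0,0,0, 0,0,0,0,0,0,0]'
```

```text
clock: 8.6
tool_pos: [0.4303, -0.1334, 0.066]
orientation: [-180.0, 0.0, -80.4]
force: [1.1, -2.1, 2.3]
opening: 0.0118
gripper_force: 30.0
clock: 9.22
tool_pos: [0.4254, -0.1046, 0.066]
orientation: [180.0, 0.0, -80.4]
force: [0.7, 0.1, -1.0]
opening: 0.0118
gripper_force: 30.0
```

```bash
python3 -m crank '[0,0,0,0,0,-30,0, 0,0,0,0,0,-30,0, 0,0,0,-40,-37.5,0,0, 0,0,0,-40,-37.5,0,0, 0,0,0,-40,-37.5,0,0]'
python3 -m crank '[0,0,0,-41,-37,0,0, 0,0,0.1755,0,0,0,0, 0,0,0.1755,0,0,0,0, 0,0,0,0,0,0,0, 0,0,0,0,0,0,0]'
python3 -m crank '[0,0,0,0,0,0,0, 0,0,0,0,0,0,0]'
python3 - <<'E'
from h import *
np.set_printoptions(precision=4,suppress=True)
o=get_obs(); print(o["tool_pos"],o["orientation"],o["opening"])
m=eyes.camera_model("wrist"); im=eyes.snapshot("wrist"); 
cv2.imwrite("pics/w4.png",cv2.resize(im[130:330,200:440],(720,600),interpolation=cv2.INTER_CUBIC))
s=eyes.snapshot("scene"); cv2.imwrite("pics/s4.png",cv2.resize(s[110:250,240:400],(685,600),interpolation=cv2.INTER_CUBIC))
eyes.snapshot("side")
M={c:eyes.camera_model(c) for c in("scene","side")}; M["wrist"]=m
for n,z in(("pin_grip",.145),("rest_notch",.04),("pin_rest",0)):
    v=[]
    for c in M:
        for x in spotter.place_of(c,n)[:1]: print(n,c,np.round(x["location"]),round(x["p"],2),onz(c,x["location"],z,M[c])); v.append(ray(c,x["location"],M[c]))
    if len(v)>1: print("  ",*tri(v))
E
```

```text
clock: 9.85
tool_pos: [0.5172, 0.0335, 0.1263]
orientation: [-180.0, 0.0, -80.4]
force: [0.7, -0.1, -0.6]
opening: 0.0118
gripper_force: 30.0
clock: 10.48
tool_pos: [0.5459, 0.0787, 0.126]
orientation: [180.0, -0.0, -100.3]
force: [1.1, -0.3, 0.7]
opening: 0.0119
gripper_force: 30.0
clock: 10.72
tool_pos: [0.5459, 0.0789, 0.1261]
orientation: [-180.0, 0.0, -100.4]
force: [0.7, 0.6, -0.9]
opening: 0.0116
gripper_force: 30.0
[0.5459 0.0789 0.1261] [-179.9936    0.0051 -100.4333] 0.011595410746950289
pin_grip scene [294. 129.] 0.5 [0.5461 0.0807 0.145 ]
pin_grip side [353. 154.] 0.47 [0.5334 0.0751 0.145 ]
   [0.5298 0.0487 0.1656] [np.float64(3.945516226263434), np.float64(3.945516226263422)]
rest_notch scene [300. 191.] 0.69 [0.5298 0.0252 0.04  ]
rest_notch side [358. 206.] 0.64 [0.5413 0.0375 0.04  ]
rest_notch wrist [321. 172.] 0.69 [0.5383 0.0317 0.04  ]
   [0.5373 0.0325 0.0381] [np.float64(6.197190258491474), np.float64(5.677138972076102), np.float64(1.2880250695615039)]
pin_rest scene [305. 205.] 0.72 [ 0.5394  0.0258 -0.    ]
pin_rest side [355. 223.] 0.84 [0.5371 0.0294 0.    ]
pin_rest wrist [321. 170.] 0.59 [0.5385 0.0327 0.    ]
   [ 0.5393  0.0319 -0.0035] [np.float64(3.1097648663601265), np.float64(1.9043363259585595), np.float64(1.3218887575648341)]
```

View pics/w4.png

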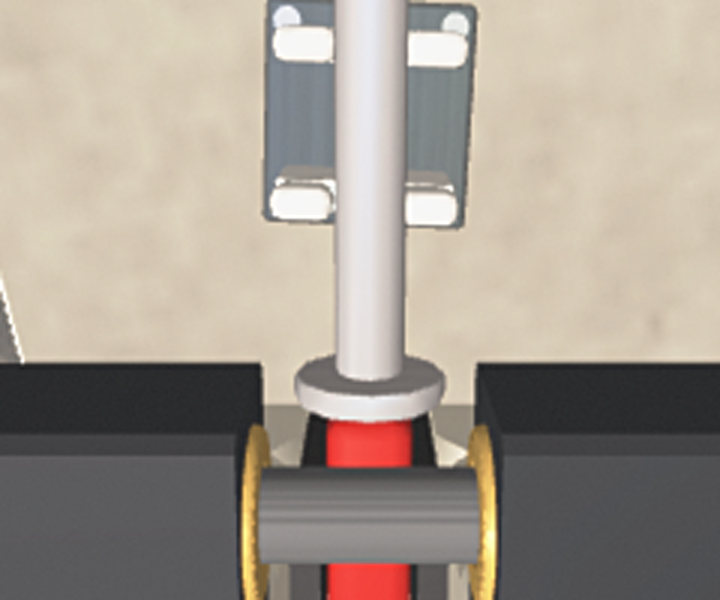

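The shank runs down the middle of the rest, at crop column 370 between the posts. The rest is turned about 2° clockwise to it. I'll check for droop in the scene view.

View pics/s4.png

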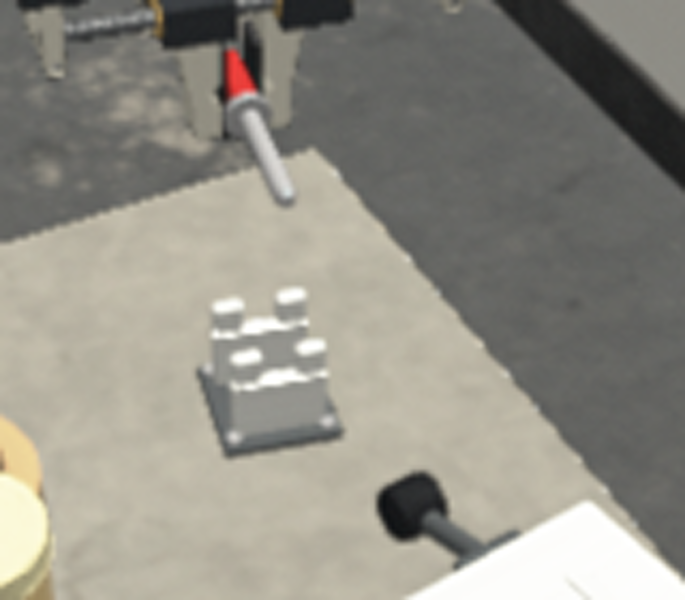

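The pin is held above the rest, with the collar at crop (247,113) and the shank tip at (287,196). I'll compare that with a level pin.

Run:
```python
from h import *
from scipy.optimize import least_squares
np.set_printoptions(precision=4,suppress=True)
o=get_obs(); t=o["tool_pos"]; y=np.radians(o["orientation"][2]); u=np.array([np.cos(y),np.sin(y),0])
q=lambda p:np.array([240+p[0]/4.281,110+p[1]/4.281])
C,P=q((249,108)),q((288,200))
for d in(0,5,8,12):
    a=np.radians(d); k=u*np.cos(a)-np.array([0,0,np.sin(a)]); g=t+[0,0,.0165]
    print(d,[ (proj("scene",g+k*s)-q((0,0)))*4.281 for s in(.020,.082)])
```

```text
0 [array([247.2321, 112.9503]), array([288.5469, 199.3896])]
5 [array([247.2174, 116.1883]), array([288.2566, 212.6832])]
8 [array([247.1619, 118.019 ]), array([287.8787, 220.112 ])]
12 [array([247.0341, 120.3187]), array([287.1429, 229.3393])]
```

The pin is level. Aligning and lowering it.

```bash
python3 -m crank '[0,0,0.03,-1,-1.5,0,0, 0,0,0,0,0,25,0, 0,0,0,0,0,25,0, 0,0,0,0,0,15,0, 0,0,0,0,0,0,0]'
python3 -m crank '[0,0,0,0,0,8,0, 0,0,0,0,0,8,0, 0,0,0,0,0,8,0, 0,0,0,0,0,6,0, 0,0,0,0,0,4,0]'
python3 -m crank '[0,0,0,0,0,2,0, 0,0,0,0,0,0,0, 0,0,0,0,0,0,0]'
```

```text
clock: 11.95
tool_pos: [0.547, 0.0794, 0.0601]
orientation: [179.9, -0.1, -102.2]
force: [0.2, -0.8, -0.6]
opening: 0.0115
gripper_force: 30.0
clock: 12.58
tool_pos: [0.5474, 0.0797, 0.0266]
orientation: [180.0, -0.0, -102.2]
force: [-0.4, -0.4, 0.4]
opening: 0.012
gripper_force: 30.0
clock: 12.95
tool_pos: [0.5477, 0.0798, 0.0253]
orientation: [-180.0, 0.0, -102.2]
force: [0.6, 0.6, -0.8]
opening: 0.0118
gripper_force: 30.0
```

```bash
python3 -m crank '[0,0,0,0,0,1.5,0, 0,0,0,0,0,0,0, 0,0,0,0,0,0,0.3, 0,0,0,0,0,0,0.3, 0,0,0,0,0,0,0.3]'
python3 -m crank '[0,0,0,0,0,-20,0.3, 0,0,0,0,0,-40,0.3, 0,0,0,0,0,-50,0.4, 0,0,0,0,0,-50,0.4, 0,0,0,0,0,0,0.4]'
python3 - <<'E'
from h import *
np.set_printoptions(precision=4,suppress=True)
o=get_obs(); print(o["tool_pos"],o["orientation"],o["opening"])
im=eyes.snapshot("wrist"); m=eyes.camera_model("wrist")
s=eyes.snapshot("scene"); a=cv2.resize(im[130:330,200:400],(400,400),interpolation=cv2.INTER_CUBIC); b=cv2.resize(s[130:250,250:370],(400,400),interpolation=cv2.INTER_CUBIC)
cv2.imwrite("pics/p5.png",np.hstack([a,b])); eyes.snapshot("side")
M={c:eyes.camera_model(c) for c in("scene","side")}; M["wrist"]=m
for n,z in(("pin_grip",.04),):
    for c in M:
        for x in spotter.place_of(c,n)[:1]: print(n,c,np.round(x["location"]),round(x["p"],2),onz(c,x["location"],z,M[c]))
E
```

```text
clock: 13.58
tool_pos: [0.5476, 0.0798, 0.0236]
orientation: [-180.0, 0.0, -102.2]
force: [0.4, -0.1, -0.4]
opening: 0.0257
gripper_force: 0.0
clock: 14.2
tool_pos: [0.5499, 0.0806, 0.1881]
orientation: [-179.6, 0.3, -102.2]
force: [-0.0, 0.8, -0.6]
opening: 0.0351
gripper_force: 0.0
[0.5499 0.0806 0.1881] [-179.6031    0.2616 -102.1683] 0.03510985133251512
pin_grip scene [295. 175.] 0.71 [0.5423 0.0727 0.04  ]
pin_grip side [354. 195.] 0.56 [0.5412 0.0783 0.04  ]
pin_grip wrist [326. 218.] 0.59 [0.5458 0.0792 0.04  ]
```

View pics/p5.png

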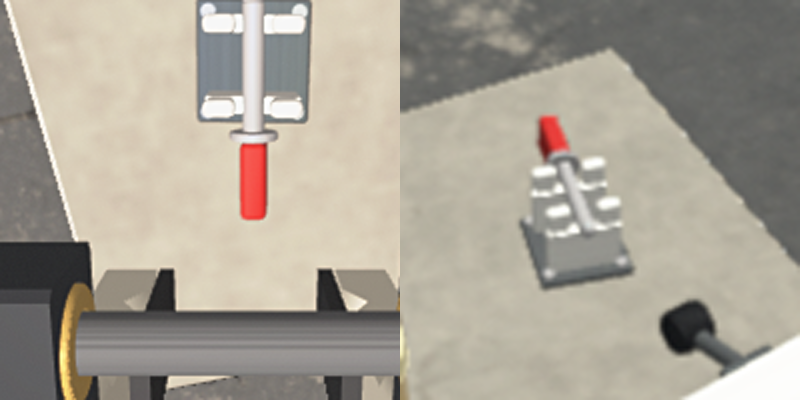

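The pin lies in both notches with its collar just outside the near cheek. Next I'll go over the hatch grip.

```bash
python3 -m crank '[0,0,-0.188,0,0,0,0.5, 0,0,-0.188,0,0,0,0.5, 0,0,-0.006,42,14.5,0,0.5, 0,0,0,42,14.5,0,0.5, 0,0,0,42,14.5,0,0.5]'
python3 -m crank '[0,0,0,42,14.5,0,0.5, 0,0,0,42,14.5,0,0.5, 0,0,0,0,0,0,0.5, 0,0,0,0,0,0,0.5]'
python3 - <<'E'
from h import *
np.set_printoptions(precision=4,suppress=True)
o=get_obs(); print(o["tool_pos"],o["orientation"],o["opening"])
im=eyes.snapshot("wrist"); m=eyes.camera_model("wrist"); cv2.imwrite("pics/w6.png",cv2.resize(im[100:320,200:440],(655,600),interpolation=cv2.INTER_CUBIC))
for n,z in(("hatch_grip",.1),):
    for x in spotter.place_of("wrist",n)[:2]: print(n,np.round(x["location"]),round(x["p"],2),onz("wrist",x["location"],z,m))
E
```

```text
clock: 15.12
tool_pos: [0.5247, -0.0529, 0.1825]
orientation: [179.9, -0.0, -80.3]
force: [0.7, -0.1, 0.2]
opening: 0.0437
gripper_force: 0.0
clock: 15.62
tool_pos: [0.5106, -0.1395, 0.1828]
orientation: [179.9, 0.0, -80.4]
force: [-0.2, -0.6, 0.3]
opening: 0.0439
gripper_force: 0.0
[ 0.5106 -0.1395  0.1828] [179.9213   0.0089 -80.4234] 0.04390895589162091
hatch_grip [319. 234.] 0.89 [ 0.5138 -0.1416  0.1   ]
```

View pics/w6.png

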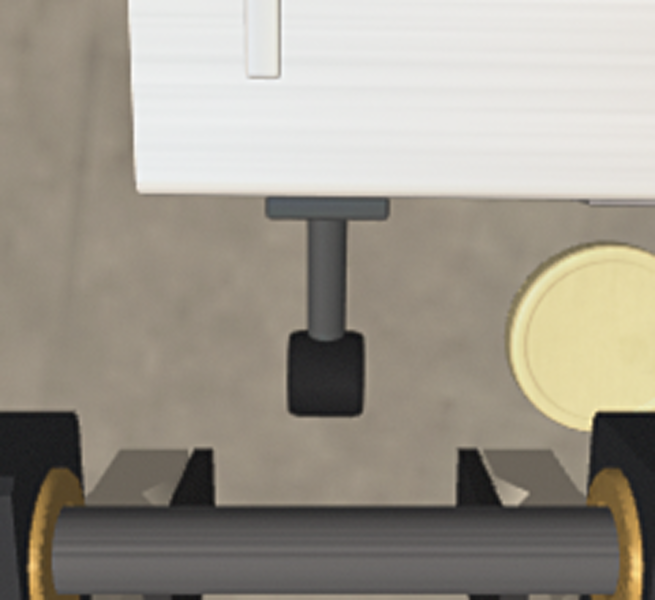

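The drum is at crop (326,373), between the fingers. I need to go about 2 mm to -y and 3 mm forward, then down.

```bash
python3 -m crank '[0,0,0,3,-2,0,0.5, 0,0,0,0,0,35,0.5, 0,0,0,0,0,35,0.5, 0,0,0,0,0,22,0.5, 0,0,0,0,0,10,0.5]'
python3 -m crank '[0,0,0,0,0,0,0.5, 0,0,0,0,0,0,0, 0,0,0,0,0,0,0, 0,0,0,0,0,0,0, 0,0,0,0,0,0,0]'
python3 -m crank '[0,0,0,0,0,0,0]'
```

```text
clock: 16.35
tool_pos: [0.5131, -0.1416, 0.0804]
orientation: [179.9, 0.0, -80.3]
force: [-0.3, -0.5, 1.3]
opening: 0.0439
gripper_force: 0.0
clock: 16.98
tool_pos: [0.5135, -0.1421, 0.082]
orientation: [-180.0, -0.0, -80.4]
force: [-1.3, 1.4, 2.9]
opening: 0.0198
gripper_force: 30.0
clock: 17.1
tool_pos: [0.5135, -0.1421, 0.0819]
orientation: [-180.0, -0.0, -80.4]
force: [-1.6, -0.5, 2.7]
opening: 0.0198
gripper_force: 30.0
```

Run:
```python
import numpy as np
f=lambda t:np.array([-195*np.cos(t)-14*np.sin(t),195*np.sin(t)-14*np.cos(t)])
for dz in (0,-.2):
  pts=np.concatenate([np.linspace(0,.93,13),np.linspace(.93,.76,4)[1:]])
p=np.array([f(t) for t in pts]); print(np.c_[pts[1:],np.diff(p,axis=0).round(1),(p[1:]-p[0]).round(1)])
```

```text
[[ 7.75000000e-02 -5.00000000e-01  1.51000000e+01 -5.00000000e-01
   1.51000000e+01]
 [ 1.55000000e-01  7.00000000e-01  1.51000000e+01  2.00000000e-01
   3.03000000e+01]
 [ 2.32500000e-01  1.80000000e+00  1.50000000e+01  2.00000000e+00
   4.53000000e+01]
 [ 3.10000000e-01  3.00000000e+00  1.48000000e+01  5.00000000e+00
   6.02000000e+01]
 [ 3.87500000e-01  4.10000000e+00  1.46000000e+01  9.20000000e+00
   7.47000000e+01]
 [ 4.65000000e-01  5.30000000e+00  1.42000000e+01  1.44000000e+01
   8.89000000e+01]
 [ 5.42500000e-01  6.30000000e+00  1.38000000e+01  2.08000000e+01
   1.02700000e+02]
 [ 6.20000000e-01  7.40000000e+00  1.32000000e+01  2.82000000e+01
   1.15900000e+02]
 [ 6.97500000e-01  8.40000000e+00  1.26000000e+01  3.65000000e+01
   1.28500000e+02]
 [ 7.75000000e-01  9.30000000e+00  1.19000000e+01  4.59000000e+01
   1.40400000e+02]
 [ 8.52500000e-01  1.02000000e+01  1.12000000e+01  5.61000000e+01
   1.51600000e+02]
 [ 9.30000000e-01  1.11000000e+01  1.03000000e+01  6.72000000e+01
   1.61900000e+02]
 [ 8.73333333e-01 -8.20000000e+00 -7.50000000e+00  5.90000000e+01
   1.54500000e+02]
 [ 8.16666667e-01 -7.70000000e+00 -7.90000000e+00  5.13000000e+01
   1.46500000e+02]
 [ 7.60000000e-01 -7.30000000e+00 -8.40000000e+00  4.40000000e+01
   1.38200000e+02]]
```

Gripped at 20 mm. Raising it along the arc.

```bash
python3 -m crank '[0,0,0,-0.5,0,-15,0, 0,0,0,0.5,0,-15,0, 0,0,0,2,0,-15,0, 0,0,0,3,0,-15,0, 0,0,0,4,0,-14.5,0]'
python3 -m crank '[0,0,0,5,0,-14,0, 0,0,0,6.5,0,-14,0, 0,0,0,7.5,0,-13,0, 0,0,0,8.5,0,-12.5,0, 0,0,0,0,0,0,0]'
python3 - <<'E'
from h import *
from scipy.optimize import brentq
o=get_obs(); d=o["tool_pos"]-np.array([.5135,-.1421,.082]); y=np.radians(-80.4)
print("dx,dz mm",1000*(d[0]*np.cos(y)+d[1]*np.sin(y)),1000*d[2],"dy",1000*(-d[0]*np.sin(y)+d[1]*np.cos(y)),o["force"],o["opening"])
im=eyes.snapshot("scene"); cv2.imwrite("pics/s7.png",im)
for x in spotter.place_of("scene","hatch_grip")[:1]: print(x, proj("scene",o["tool_pos"]+[0,0,.019]))
E
```

```text
clock: 17.73
tool_pos: [0.5149, -0.1512, 0.1572]
orientation: [-180.0, -0.0, -80.4]
force: [3.0, -4.4, -4.0]
opening: 0.0197
gripper_force: 30.0
clock: 18.35
tool_pos: [0.5192, -0.1783, 0.2104]
orientation: [-180.0, 0.0, -80.4]
force: [-3.9, 5.4, 2.2]
opening: 0.0195
gripper_force: 30.0
dx,dz mm 36.68584915483661 128.38672870571867 dy -0.4440119557783673 [-3.872717    5.40573068  2.15635815] 0.019478333205612576
{'location': [350.7, 182.0], 'p': 0.86} [355.96212459 179.01945587]
```

```bash
python3 -m crank '[0,0,0,9.3,0,-12,0, 0,0,0,10.2,0,-11.2,0, 0,0,0,11.1,0,-10.3,0, 0,0,0,3,0,-2.5,0, 0,0,0,0,0,0,0]'
python3 -m crank '[0,0,0,0,0,0,0, 0,0,0,0,0,0,0, 0,0,0,0,0,0,0]'
python3 - <<'E'
from h import *
o=get_obs(); d=o["tool_pos"]-np.array([.5135,-.1421,.082]); y=np.radians(-80.4)
print("dx,dz mm",1000*(d[0]*np.cos(y)+d[1]*np.sin(y)),1000*d[2],o["force"],o["opening"])
a=eyes.snapshot("scene"); b=eyes.snapshot("side"); w=eyes.snapshot("wrist")
cv2.imwrite("pics/t_scene.png",a); cv2.imwrite("pics/t_side.png",b); cv2.imwrite("pics/t_wrist.png",w)
for c,(x,y0) in {"scene":(200,150),"side":(210,160)}.items():
    for n in("hatch_grip","balance_line"):
        r=spotter.place_of(c,n)[:1]; print(c,n,r)
    print(proj(c,o["tool_pos"]+[0,0,.019]))
E
```

```text
clock: 19.08
tool_pos: [0.5244, -0.212, 0.2461]
orientation: [179.9, 0.0, -80.4]
force: [-5.7, 2.7, 2.8]
opening: 0.0198
gripper_force: 30.0
clock: 19.45
tool_pos: [0.5244, -0.2118, 0.2459]
orientation: [179.9, -0.0, -80.4]
force: [-5.2, 2.0, 2.7]
opening: 0.0196
gripper_force: 30.0
dx,dz mm 70.51433929782029 163.93054542425227 [-5.19829254  2.03505087  2.71822422] 0.019636254930509762
scene hatch_grip [{'location': [368.8, 172.9], 'p': 0.56}]
scene balance_line [{'location': [328.2, 284.3], 'p': 0.73}]
[373.44699211 172.17655859]
side hatch_grip [{'location': [380.7, 187.5], 'p': 0.72}]
side balance_line [{'location': [312.3, 269.7], 'p': 0.8}]
[379.9714995  184.77696438]
```

```bash
python3 -m crank '[0,0,0,-5.6,0,4.8,0, 0,0,0,-5.5,0,5,0, 0,0,0,-5.3,0,5.2,0, 0,0,0,-5.1,0,5.3,0, 0,0,0,-5,0,5.4,0]'
python3 -m crank '[0,0,0,0,0,0,0, 0,0,0,0,0,0,0, 0,0,0,0,0,0,0, 0,0,0,0,0,0,0]'
python3 - <<'E'
from h import *
o=get_obs(); d=o["tool_pos"]-np.array([.5135,-.1421,.082]); y=np.radians(-80.4)
print("dx,dz mm",1000*(d[0]*np.cos(y)+d[1]*np.sin(y)),1000*d[2],o["force"],o["qvel"].round(2))
a=eyes.snapshot("scene"); b=eyes.snapshot("side")
cv2.imwrite("pics/f.png",np.hstack([cv2.resize(a[130:330,250:450],(400,400),interpolation=cv2.INTER_CUBIC),cv2.resize(b[150:350,250:450],(400,400),interpolation=cv2.INTER_CUBIC)]))
E
```

```text
clock: 20.42
tool_pos: [0.5203, -0.1856, 0.2193]
orientation: [179.9, -0.0, -80.4]
force: [-3.2, -5.5, -1.5]
opening: 0.0197
gripper_force: 30.0
clock: 20.92
tool_pos: [0.5203, -0.1857, 0.2195]
orientation: [179.9, -0.0, -80.4]
force: [-3.7, -4.5, -2.7]
opening: 0.0198
gripper_force: 30.0
dx,dz mm 44.111381580186766 137.47165467332906 [-3.74656598 -4.54451703 -2.70406629] [ 0.04 -0.03  0.    0.06  0.01  0.02]
```

View pics/f.png

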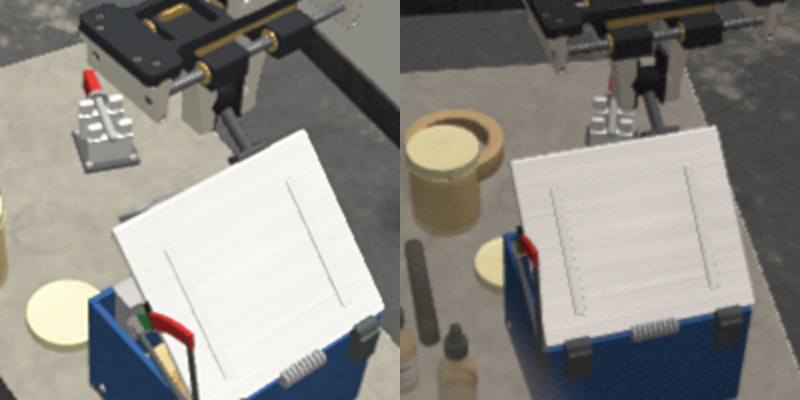

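The pin is still in the rest and the hatch is held part-open. I'll check the hatch angle from its front corners, at (305,132) and (113,230) in the left crop.

Run:
```python
from h import *
from scipy.optimize import minimize_scalar
y=np.radians(-80.4); X=np.array([np.cos(y),np.sin(y),0]); Y=np.array([-X[1],X[0],0]); O=np.array([.494,-.271,0])
for p0,p1 in(((292.2,275.2),(306.5,245)),((377.4,228.3),(402.5,196))):
    P=onz("scene",p0,.118)-O; a,b=P@X-.07,P@Y
    def q(t): c,s=np.cos(t),np.sin(t); h=.004; return O+X*(.07+a*c+h*s)+Y*b+np.array([0,0,.114-a*s+h*c])
    r=minimize_scalar(lambda t:np.sum((proj("scene",q(t))-p1)**2),bounds=(0,1.2),method="bounded"); print(a,b,r.x,r.fun**.5)
```

```text
-0.14139400162952276 -0.08676499179593669 0.7111092447373695 3.406441483399305
-0.1394463438787628 0.08039217803168779 0.7655866623348188 2.406350116387928
```

```bash
python3 -c "
from plant import ctrl; print(ctrl.close_job())"
```

```text
the job is handed in; nothing more can be done
None
```

The job is handed in: the pin is parked in both notches of the rest. The hatch was raised to about 0.95 rad, past its balance point, and is now held steady in the gripper at about 0.76 rad, inside the green band; the judge's verdict was not shown.

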